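Riddle the glass nuggets

TASK

Take the sieve by its grip bar and shake it from side to side over the white catch tray until all three small amber nuggets have dropped through into the tray, keeping the two large blue ones in the sieve. Then tip the two large ones over the sieve's open end into the green dish (not the red one), and set the empty sieve back level and centred on the catch tray.

Things in the scene. Friction and masses are not known exactly. Their poses are not given: they have to be found in the camera images.
- sieve: Loose wooden sieve, 0.4 kg, level on the tray, its origin over the tray's centre, axes parallel. Origin: centre of underside. Inside 130 (x) by 110 mm (y); walls 6 mm thick, 40 high at +x and +-y; -x end open, no lip. Floor: steel bars along x, 6 mm thick, three 26 mm slots between. Four ears, 8 mm thick, reach y = +-115 at the underside and rest on the tray's side walls.
- sieve_grip (a point): Middle of the sieve's dark grip bar, 90 mm above the sieve's origin. The bar runs along the sieve's y, 14 mm wide (x), 20 mm high, 122 mm clear between its uprights. Axes as the sieve's. Shake along y, across the slots: strokes of 40 mm in about 0.2 s make the small nuggets slide off the bars (2 to 3 m/s2 starts them).
- catch_tray: Fixed open white tray under the sieve, 170 (x) by 190 mm (y), 55 mm high, walls and floor 5 mm thick. Origin: centre of its underside; x, y along its sides, z up. The sieve's origin is 55 mm above this origin when it rests on the tray. Its yaw is within 18 degrees of the world's.
- green_dish: Fixed square green dish that receives the large nuggets, 130 by 130 mm, 40 mm high, walls and floor 4 mm thick. Origin: centre of its underside, z up. A red dish of the same form stands on the other side of the tray; green and red may be either way round.
- small1: Small amber glass nugget, a low dome 20 mm across and 10 mm high, about 10 g, slippery. Starts lying flat on a bar of the sieve. Origin: centre of its flat underside; z up through the dome.
- small2: Small amber glass nugget, a low dome 20 mm across and 10 mm high, about 10 g, slippery. Starts lying flat on a bar of the sieve. Origin: centre of its flat underside; z up through the dome.
- small3: Small amber glass nugget, a low dome 20 mm across and 10 mm high, about 10 g, slippery. Starts lying flat on a bar of the sieve. Origin: centre of its flat underside; z up through the dome.
- large1: Large blue glass nugget, a dome 46 mm across and 28 mm high, about 65 g, slippery (slides on the sieve once it tilts about 15 degrees). Starts flat side down in the sieve. Origin: centre of its flat underside; z up through the dome.
- large2: Large blue glass nugget, a dome 46 mm across and 28 mm high, about 65 g, slippery (slides on the sieve once it tilts about 15 degrees). Starts flat side down in the sieve. Origin: centre of its flat underside; z up through the dome.

How it is judged:
By the outcome, as a careful person would: the job done as asked, in the order asked, and still so for the second after the job is handed in, with the robot touching nothing.
It also fails if it takes over 54 s, if anything falls off the work surface, if the arm or the gripper's body presses on something with over 40 N, if the wrist force passes 120 N, or if a joint passes its speed limit or range.

ROBOT

A 6-joint arm with a two-finger parallel gripper is mounted at the origin on the work surface. World frame = base frame: x ahead of the robot, y to its left, z up, the work surface at z = 0. Lengths are in m, angles in rad, forces in N, time in s.
With the tool pointing down it reaches from about 0.35 to 0.975 m from the base axis. Payload 7.1 kg.
Tool frame: the origin (TCP) lies midway between the tips of the shut fingers; the grasp point (between the pads) lies 19 mm behind it; z points along the fingers, y is the line along which they close (so a half turn about z gives the same grasp; the last joint's range is limited). The gripper opens to 88 mm and grips with 3 to 60 N. Pads are 20 mm wide; open, the fingers measure 115 mm over their backs; the gripper's body (75 mm by 178 mm) begins 61 mm behind the grasp point.
Start: joints at [-1.231, 0.423, 1.63, -0, 1.089, -0.019], TCP at [0.219, -0.585, 0.223] pointing down, gripper open.
Joint ranges: [-3, 3], [-0.9, 2.11], [0.09, 2.58], [-1.31, 4.45], [0.11, 2.69], [-2.54, 2.54]. Speed limits (rad/s): [2.39, 2.39, 3.01, 3.14, 3.14, 3.14].

INTERFACE

Orientations are given as a unit quaternion [w, x, y, z].
In Python, from station import manip gives the robot as it stands. Calls block until the motion is done:
- manip.move_pose(position, orientation): joint-space move of the TCP to a pose.
- manip.movel(position, frame=None, v=0.15, until_force=None): straight line of the TCP; frame=None keeps the orientation; v is the mean speed in m/s. With until_force (N) it stops when the force on the tool has changed by that much, and returns True; else False.
- manip.movej(angles): joint-space move.
- manip.command_gripper(opening): opening from 0.0 (shut) to 1.0 (fully open); the grip force is fixed at half the most; returns when the fingers have stopped.
- manip.wait(seconds).
- manip.inverse_kinematics(position, orientation): joint angles nearest the present ones, or None.
- manip.read_camera(name): name is "scene" or "top" or "wrist"; returns the picture (400x640x3 uint8, red, green, blue); there is no depth.
- manip.camera_info(name): a dict with "intrinsics" (3x3 intrinsics, pixels), "T" (4x4, takes a point from camera to world coordinates); the wrist camera has in their place "tool_from_camera" (4x4, takes a point from camera to tool coordinates, whose origin is the TCP and whose axes are the flange's). Camera axes: x right, y up, looking along -z (the intrinsics and any distortion apply to the point x, -y, -z); pixel columns grow to the right and rows downward; lengths in m; the calibration is good to about 2 mm. A picture is of the moment at which its call begins: read the wrist's pose just before it. camera_info takes no time and is no camera call.
A pose or a line that the arm cannot do raises manip.MotionError and nothing moves.
- manip.job_done(): hands the job in; it is judged then, once.
Readings, each from a call of its own:
- manip.get_time(): time.
- manip.get_joint_pos(): joint angles.
- manip.get_qvel(): joint speeds.
- manip.get_effort(): joint torques, N m.
- manip.get_tcp_pos(): TCP position.
- manip.get_ee_rot(): TCP orientation.
- manip.get_ft_force(): force on the tool from outside, world axes, zero at the start.
- manip.get_ft_torque(): the same for the moment, N m.
- manip.get_grip_width(): opening from 0.0 (shut) to 1.0 (fully open).
- manip.get_finger_force(): force on a finger pad.
Only numpy, scipy, OpenCV 4.12 (cv2) and the standard library are available. Lean on these libraries where they do the work, as an engineer would, in place of code of your own. Each camera call takes 0.05 s, during which the arm holds its last target. There are 200 camera calls.

## Working session

There is one attempt and no reset: what is moved stays moved. The work goes in short steps, each a Python script; the robot and the scene stay as the last script left them, time stands still between calls to the robot, and variables do not carry over. Pictures are saved under pics/ and viewed, at most 10 in all, crops included, and the job is handed in when it is done.

```bash
mkdir -p pics
python3 - <<'E'
from station import manip
import cv2,numpy as np
np.set_printoptions(precision=4,suppress=True)
for n in ["scene","top"]:
    im=manip.read_camera(n); cv2.imwrite(f"pics/{n}0.png",im[:,:,::-1]); i=manip.camera_info(n); print(n,{k:np.array(v) if k in("intrinsics","T") else v for k,v in i.items()})
print(manip.camera_info("wrist"),manip.get_time(),manip.get_ee_rot())
E
```

```text
scene {'intrinsics': array([[428.3476,   0.    , 318.2673],
       [  0.    , 428.3476, 202.6918],
       [  0.    ,   0.    ,   1.    ]]), 'T': array([[-0.7964, -0.4164,  0.4386,  0.9929],
       [ 0.6047, -0.5627,  0.5637,  0.5609],
       [ 0.012 ,  0.7141,  0.6999,  0.8355],
       [ 0.    ,  0.    ,  0.    ,  1.    ]])}
top {'intrinsics': array([[441.4991,   0.    , 319.0793],
       [  0.    , 441.4991, 204.1741],
       [  0.    ,   0.    ,   1.    ]]), 'T': array([[-0.0272,  0.9982, -0.0543,  0.4846],
       [-0.9994, -0.0283, -0.0192, -0.0171],
       [-0.0207,  0.0537,  0.9983,  0.9819],
       [ 0.    ,  0.    ,  0.    ,  1.    ]])}
{'intrinsics': array([[327.2835,   0.    , 321.809 ],
       [  0.    , 327.2835, 195.1071],
       [  0.    ,   0.    ,   1.    ]]), 'tool_from_camera': array([[ 0.0011,  0.9582,  0.2862,  0.0791],
       [ 1.    , -0.0011, -0.0003,  0.0004],
       [ 0.    ,  0.2862, -0.9582, -0.1621],
       [ 0.    ,  0.    ,  0.    ,  1.    ]])} 0.1 [-0.0006  0.984   0.1784 -0.0001]
```

View pics/scene0.png

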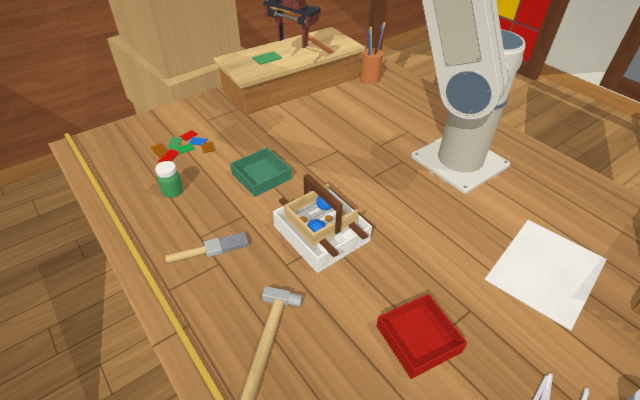

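View pics/top0.png

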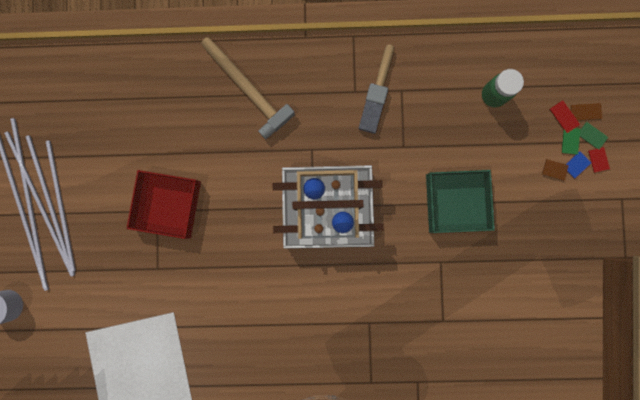

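The scene view shows the tray and sieve at (322,225), the green dish at (261,171) and the red dish at (421,333). In the top view the sieve is at (328,207), the green dish at (461,202) on the -y side and the red one at (164,205). The sieve's open end faces the robot (image bottom). Next I measure.

```bash
cat > h.py <<'E'
import cv2,numpy as np
from station import manip
from scipy.spatial.transform import Rotation as R
np.set_printoptions(precision=4,suppress=True)
def ray(n,uv,z,info=None):
    i=info or manip.camera_info(n); K=np.array(i["intrinsics"]);T=np.array(i["T"])
    uv=np.atleast_2d(uv); d=np.c_[(uv[:,0]-K[0,2])/K[0,0],-(uv[:,1]-K[1,2])/K[1,1],-np.ones(len(uv))]@T[:3,:3].T
    return T[:3,3]+d*((z-T[2,3])/d[:,2])[:,None]
def masks(im):
    h=cv2.cvtColor(im,cv2.COLOR_RGB2HSV); H,S,V=[h[...,k].astype(int) for k in range(3)]
    return dict(white=(S<45)&(V>95),green=(H>60)&(H<95)&(S>70),red=((H<6)|(H>174))&(S>180)&(V>60),blue=(H>100)&(H<125)&(S>150),
      dark=(V<85)&(H<12)&(S>80), amber=(H<16)&(S>120)&(V>60))
def comps(m,box,amin):
    u0,v0,u1,v1=box; k=np.zeros(m.shape,np.uint8); k[v0:v1,u0:u1]=m[v0:v1,u0:u1]
    cs,_=cv2.findContours(k,cv2.RETR_EXTERNAL,cv2.CHAIN_APPROX_NONE)
    return [c for c in cs if cv2.contourArea(c)>=amin]
def rect(n,c,z):
    p=ray(n,c.reshape(-1,2),z)[:,:2].astype(np.float32); return cv2.minAreaRect(p)
E
python3 - <<'E'
from h import *
im=cv2.imread("pics/top0.png")[:,:,::-1]; m=masks(im)
w=np.concatenate(comps(m["white"],(270,155,385,260),15)); print("tray",rect("top",w,.055))
for c in comps(m["green"],(410,150,510,250),500): print("green",rect("top",c,.04),cv2.boundingRect(c))
for c in comps(m["red"],(110,150,215,250),500): print("red",rect("top",c,.04))
for c in comps(m["dark"],(262,160,395,250),30): print("dark",cv2.boundingRect(c),rect("top",c,.155))
for k,z in(("blue",.07),("amber",.064)):
  for c in comps(m[k],(296,172,360,240),15 if k=="amber" else 80): print(k,cv2.boundingRect(c),ray("top",c.reshape(-1,2).mean(0),z))
cv2.imwrite("pics/crop0.png",cv2.resize(im[150:260,260:400,::-1],None,fx=5,fy=5,interpolation=cv2.INTER_CUBIC))
E
```

```text
tray ((0.5298669934272766, -0.01649060845375061), (0.19117087125778198, 0.17122720181941986), 89.69722747802734)
green ((0.5341249108314514, -0.2979561686515808), (0.12714052200317383, 0.1353827565908432), 0.8055070042610168) (427, 170, 67, 63)
red ((0.5459853410720825, 0.34085148572921753), (0.12967407703399658, 0.1286470592021942), 78.8893814086914)
dark (273, 226, 24, 7) ((0.4848680794239044, 0.06483761966228485), (0.043188344687223434, 0.011225879192352295), 88.45160675048828)
dark (360, 223, 24, 14) ((0.47952818870544434, -0.097742959856987), (0.0428798533976078, 0.024208681657910347), 88.4275131225586)
dark (293, 200, 70, 10) ((0.5288887619972229, -0.01693826913833618), (0.013909464702010155, 0.12978501617908478), 0.1793244183063507)
dark (273, 183, 24, 7) ((0.5657039284706116, 0.06299065053462982), (0.04345586895942688, 0.011347412131726742), 88.33551025390625)
dark (358, 179, 24, 9) ((0.566687285900116, -0.09686572849750519), (0.043071623891592026, 0.015069257467985153), 88.33074951171875)
blue (333, 212, 20, 20) [[ 0.4969 -0.0462  0.07  ]]
blue (304, 179, 20, 19) [[0.568  0.0103 0.07  ]]
amber (315, 225, 8, 8) [[0.4852 0.0036 0.064 ]]
amber (316, 207, 8, 8) [[0.5211 0.     0.064 ]]
amber (331, 202, 7, 5) [[ 0.5339 -0.0301  0.064 ]]
amber (318, 202, 12, 5) [[ 0.5357 -0.009   0.064 ]]
amber (296, 202, 18, 7) [[0.5351 0.0328 0.064 ]]
amber (332, 181, 8, 8) [[ 0.5755 -0.0347  0.064 ]]
```

View pics/crop0.png

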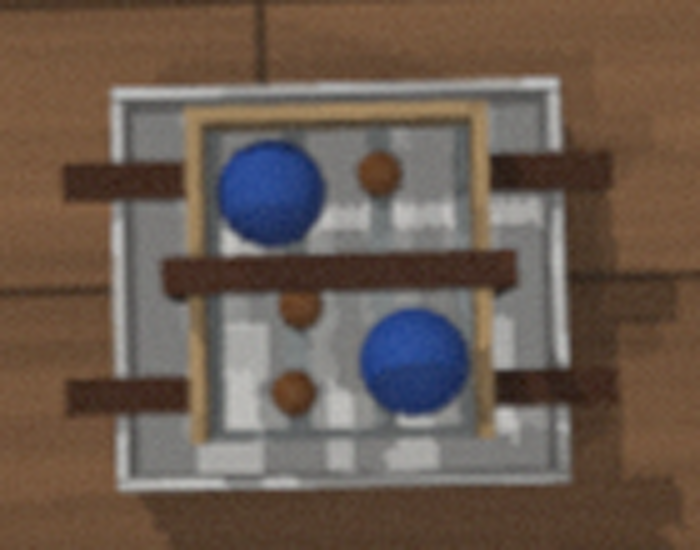

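The crop shows the blue nuggets at crop pixels (272,192) and (414,361), and the ambers at (380,173), (300,308) and (293,393). The open end is at the bottom. Tray and bar centres agree within 1 mm at about (0.5295, -0.0167), with yaw near 0, and the sizes match the spec. Next I check IK, then grasp and lift.

```bash
cat >> h.py <<'E'
S0=np.array([.5295,-.0167,.055]); G=np.array([.534,-.298,0.])
Y0=1   # sign of tool y along world x
def tool(tilt=0.,yaw=0.,s=None):
    s=Y0 if s is None else s
    B=np.array([[0,s,0],[s,0,0],[0,0,-1.]]) 
    M=R.from_euler('z',yaw,degrees=True)*R.from_euler('y',-tilt,degrees=True)
    return M, M*R.from_matrix(B)
def pose(origin,tilt=0.,yaw=0.,s=None):
    """TCP pose for a sieve origin; tilt>0 lowers the open (-x) end"""
    M,Q=tool(tilt,yaw,s); q=Q.as_quat()
    return (np.asarray(origin)+M.apply([0,0,.090-.019])), np.r_[q[3],q[:3]]
def lip(p,tilt,yaw=0.):
    """sieve origin such that the lip (underside of open end) is at p"""
    M,_=tool(tilt,yaw); return np.asarray(p)-M.apply([-.065,0,0])
E
python3 - <<'E'
from h import *
for s in(1,-1):
  for o,t in((S0+[0,0,.1],0),(S0,0),(S0+[0,.02,.015],-2),(S0+[0,-.02,.015],-2),(S0+[0,0,.12],0),(lip(G+[.03,0,.06],20),20),(lip(G+[.03,0,.06],30),30),(lip(G+[.03,0,.065],45),45)):
    print(s,t,o,manip.inverse_kinematics(*pose(o,t,0,s)))
E
```

```text
1 0 [ 0.5295 -0.0167  0.155 ] [-0.054   0.2797  1.837  -0.      1.0249 -0.054 ]
1 0 [ 0.5295 -0.0167  0.055 ] [-0.054   0.4235  1.9069 -0.      0.8112 -0.054 ]
1 -2 [0.5295 0.0033 0.07  ] [-0.0158  0.4167  1.8706 -0.0007  0.8892 -0.0154]
1 -2 [ 0.5295 -0.0367  0.07  ] [-0.0894  0.4182  1.8679 -0.004   0.8902 -0.0868]
1 0 [ 0.5295 -0.0167  0.175 ] [-0.054   0.2552  1.8186 -0.      1.0679 -0.054 ]
1 20 [ 0.6251 -0.298   0.0822] [-0.5626  0.4762  1.7986  0.3321  0.5939 -0.8133]
1 30 [ 0.6203 -0.298   0.0925] [-0.6288  0.4375  1.9278  0.7461  0.4481 -1.2566]
1 45 [ 0.61  -0.298  0.111] [-0.7448  0.4383  2.0948  1.6174  0.5004 -2.2016]
-1 0 [ 0.5295 -0.0167  0.155 ] None
-1 0 [ 0.5295 -0.0167  0.055 ] None
-1 -2 [0.5295 0.0033 0.07  ] None
-1 -2 [ 0.5295 -0.0367  0.07  ] None
-1 0 [ 0.5295 -0.0167  0.175 ] None
-1 20 [ 0.6251 -0.298   0.0822] [-0.5626  0.4762  1.7986  0.3321  0.5939  2.3283]
-1 30 [ 0.6203 -0.298   0.0925] [-0.6288  0.4375  1.9278  0.7461  0.4481  1.885 ]
-1 45 [ 0.61  -0.298  0.111] [-0.7448  0.4383  2.0948  1.6174  0.5004  0.94  ]
```

Run:
```python
from h import *
p,q=pose(S0)
manip.move_pose(p+[0,0,.09],q)
manip.movel(p,v=.12); manip.command_gripper(0.0)
print(manip.get_time(),manip.get_grip_width()*88,manip.get_finger_force(),manip.get_tcp_pos()-p)
print(manip.movel(p+[0,0,.015],v=.06),manip.get_ft_force(),manip.get_ft_torque())
im=manip.read_camera("scene"); cv2.imwrite("pics/s1.png",cv2.resize(im[150:290,240:420,::-1],None,fx=4,fy=4))
for y in (-25,-20):
  for t in (15,25,35,42):
    l=G+R.from_euler('z',y,degrees=True).apply([.03,0,.06]); print(y,t,manip.inverse_kinematics(*pose(lip(l,t,y),t,y)))
```

```text
4.4333 13.510880154751135 29.998819828033447 [-0.0002  0.     -0.0001]
False [-0.6733 -0.5584 -4.6544] [-0.0388 -0.0566 -0.002 ]
-25 15 [-0.5293  0.5051  1.7322  0.04    0.644  -0.1219]
-25 25 [-0.5407  0.4408  1.8866  0.1183  0.3824 -0.2045]
-25 35 [-0.5545  0.4071  2.0329  0.6253  0.1158 -0.7191]
-25 42 None
-20 15 [-0.5302  0.5052  1.7321  0.0773  0.6481 -0.2367]
-20 25 [-0.5522  0.4418  1.8848  0.2232  0.3954 -0.3911]
-20 35 [-0.5788  0.4091  2.0292  0.8991  0.1677 -1.0815]
-20 42 [-0.6003  0.4107  2.1231  2.1451  0.1995 -2.3427]
```

View pics/s1.png

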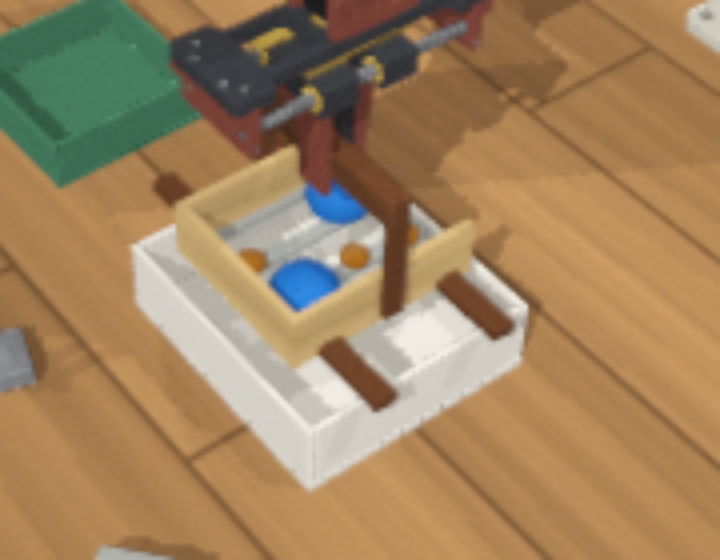

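The sieve is gripped and lifted level, with all five nuggets still inside. Now I shake it with the open end slightly raised.

View pics/k1.png

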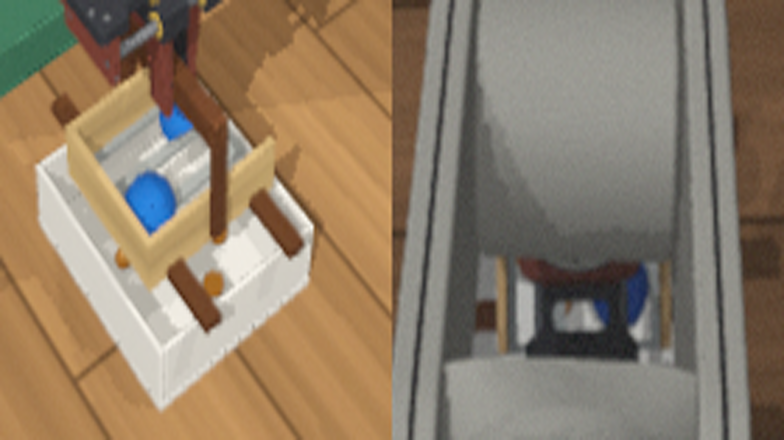

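Run:
```python
from h import *
for n,uvs in (("scene",[(303.6,234.3),(336,240.8),(337.9,228.8)]),("top",[(323.6,225)])):
  for z in(.01,.083): print(n,z,ray(n,uvs,z)-S0)
im=manip.read_camera("wrist"); cv2.imwrite("pics/w1.png",im[:,:,::-1])
```

```text
scene 0.01 [[ 0.0462 -0.0175 -0.045 ]
 [-0.0067  0.0489 -0.045 ]
 [-0.0363  0.0201 -0.045 ]]
scene 0.083 [[0.0831 0.0351 0.028 ]
 [0.0349 0.0957 0.028 ]
 [0.0079 0.0694 0.028 ]]
top 0.01 [[-0.0382  0.0096 -0.045 ]]
top 0.083 [[-0.0387  0.0088  0.028 ]]
```

View pics/w1.png

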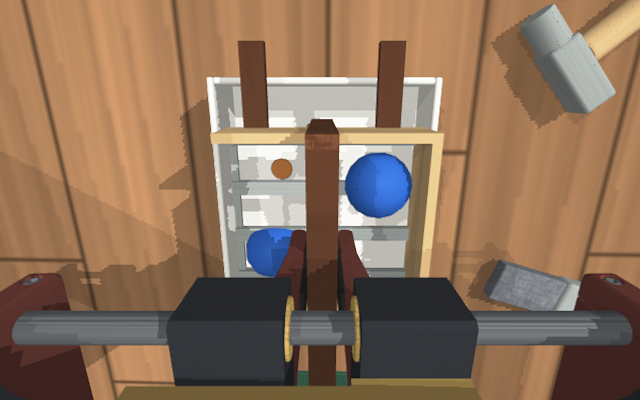

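All three ambers cast onto the tray floor. At sieve height, the three scene rays would fall outside the sieve interior. In the wrist view both blues are still in the sieve, at (378,185) and (270,252). Next I carry the sieve to the green dish and tip it.

```bash
cat > tip.py <<'E'
from h import *
L=G+[.03,0,.055]
def go(o,t,v): p,q=pose(o,t); manip.movel(p,q,v=v)
go(S0+[0,0,.08],-2,.12)
go(lip(L+[0,0,.03],0)+[0,0,.03],-2,.15)
go(lip(L,10),10,.08)
def nblue():
    im=manip.read_camera("scene"); u,v=290,150
    return im
for t in range(13,29,3):
    go(lip(L,t),t,.04)
    manip.wait(.15)
im=nblue()
cs=comps(masks(im)["blue"],(200,120,330,230),20)
for c in cs: print(cv2.boundingRect(c),ray("scene",c.reshape(-1,2).mean(0),.018)-G)
print(manip.get_time(),manip.get_ft_force(),manip.get_grip_width()*88)
cv2.imwrite("pics/t1.png",cv2.resize(im[110:250,200:380,::-1],None,fx=4,fy=4))
E
python3 tip.py
```

```text
(227, 150, 22, 12) [[ 0.0218 -0.1047  0.018 ]]
15.5167 [-0.5397 -0.0291 -4.4143] 13.858483441086332
```

View pics/t1.png

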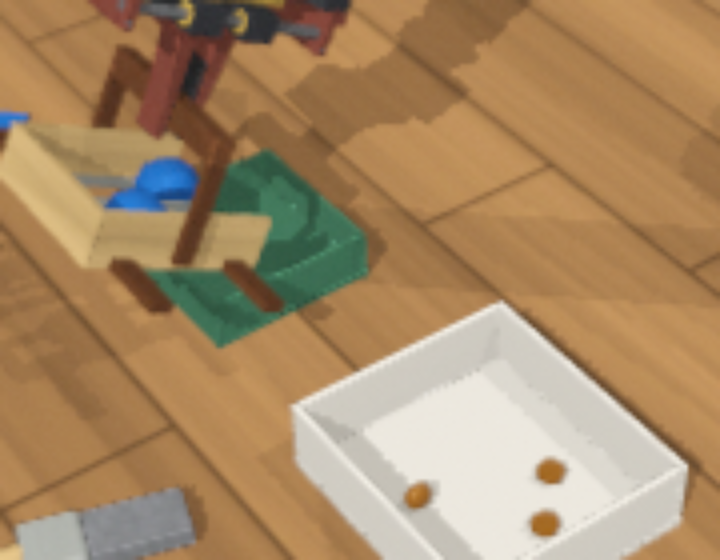

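All three ambers are in the tray, and both blues are still in the tilted sieve at (167,180) and (135,200). I tip further in steps, checking each time.

```bash
cat > tip2.py <<'E'
from h import *
import sys
L=G+[.03,0,.055]
for t in map(float,sys.argv[2:]):
    p,q=pose(lip(L,t),t); manip.movel(p,q,v=.04); manip.wait(.2)
    im=manip.read_camera("scene")
    print(t,[(cv2.boundingRect(c),cv2.contourArea(c)) for c in comps(masks(im)["blue"],(206,130,310,230),12)])
print(manip.get_time(),manip.get_ft_force(),manip.get_grip_width()*88,R.from_quat(np.roll(manip.get_ee_rot(),-1)).as_matrix()[:,2])
cv2.imwrite(f"pics/{sys.argv[1]}.png",cv2.resize(im[110:250,200:380,::-1],None,fx=4,fy=4))
E
python3 tip2.py t2 31 34 37
```

```text
31.0 [((234, 150, 16, 11), 110.0)]
34.0 [((235, 149, 16, 11), 114.5)]
37.0 [((235, 149, 16, 10), 98.0)]
17.1833 [-0.5981  0.5294 -5.1062] 13.88738146779132 [ 0.602  -0.0002 -0.7985]
```

View pics/t2.png

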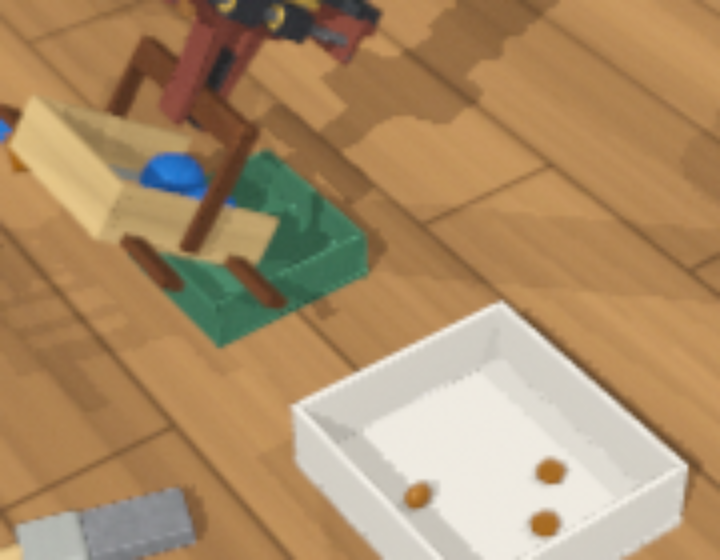

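The blues have slid toward the open end but are still inside, at (175,172) and about (220,195) beside the upright. I tilt further and track the blues numerically in both cameras.

```bash
sed -i 's/^    print(t,/    w=manip.read_camera("wrist"); print("w",[(cv2.boundingRect(c),cv2.contourArea(c)) for c in comps(masks(w)["blue"],(0,0,640,400),60)]); print(t,/' tip2.py
python3 tip2.py t3 37 41 45
python3 - <<'E'
from h import *
for t in (50,55,60): 
    for dx in(.03,.01): print(t,manip.inverse_kinematics(*pose(lip(G+[dx,0,.06],t),t)))
E
```

```text
w [((235, 229, 56, 47), 2021.5), ((230, 150, 67, 65), 3292.0)]
37.0 [((236, 149, 16, 10), 98.5)]
w [((234, 230, 57, 46), 2024.5), ((229, 150, 67, 65), 3279.0)]
41.0 [((237, 148, 16, 10), 76.5)]
w [((116, 246, 70, 58), 3012.0), ((229, 151, 67, 64), 3277.0)]
45.0 [((260, 156, 6, 6), 15.5)]
19.05 [-0.2409 -0.2122 -4.1767] 13.720255042278861 [ 0.7074 -0.0001 -0.7068]
50 [-0.7864  0.475   2.143   1.8359  0.5966 -2.4602]
50 [-0.8203  0.463   2.1729  1.8252  0.6173 -2.483 ]
55 None
55 None
60 None
60 None
```

One blue has dropped out. The other stays in the sieve, so I look at it with the wrist camera.

Run:
```python
from h import *
a=manip.read_camera("wrist")[60:340,60:480,::-1]; b=manip.read_camera("scene")[110:215,205:310,::-1]
cv2.imwrite("pics/v.png",np.hstack([cv2.resize(a,(500,333)),cv2.resize(b,(300,333))[:,:300]]))
```

```text
(no output)
```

View pics/v.png

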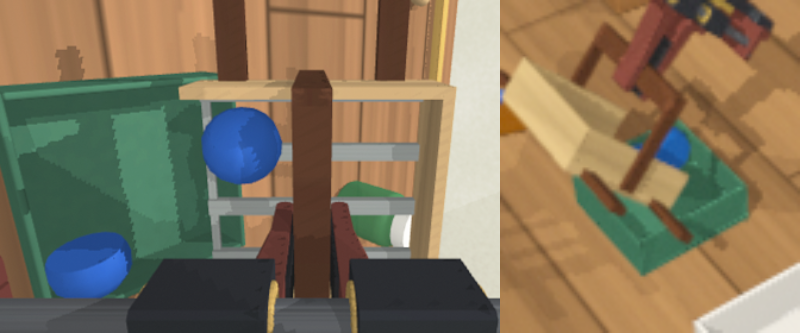

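One blue is in the dish at (88,265). The other is at the lip, against the +y wall, at (242,145). I jog the sieve sideways with short strokes to free it.

```bash
cat > jog.py <<'E'
from h import *
t=45; p,q=pose(lip(G+[.03,-.012,.055],t),t)
manip.movel(p,q,v=.1)
def see():
    w=manip.read_camera("wrist"); r=[cv2.boundingRect(c) for c in comps(masks(w)["blue"],(0,0,640,400),60)]
    print(manip.get_time(),r); return r
out=lambda r: not any(b[0]>215 for b in r)
for d in ([0,.01,0],[.012,0,0],[0,.01,0],[.012,0,.012]):
    for k in range(2):
        manip.movel(p+np.array(d),v=.2); manip.movel(p-np.array(d)*[1,1,0],v=.2)
    manip.movel(p,v=.2); manip.wait(.2)
    if out(see()): break
E
python3 jog.py
```

```text
20.9167 [(95, 244, 75, 56), (90, 157, 65, 70)]
```

Both blues are out of the sieve. I level it, carry it back, set it down and check from above.

Run:
```python
from h import *
def go(o,t,v): p,q=pose(o,t); manip.movel(p,q,v=v)
go(lip(G+[.03,0,.10],20),20,.08)
go(lip(G+[.03,0,.12],0),0,.08)
go(S0+[0,0,.09],0,.15)
manip.wait(.3)
go(S0+[0,0,.015],0,.1)
p,q=pose(S0); print(manip.movel(p+[0,0,-.001],v=.03,until_force=6),manip.get_tcp_pos()-p,manip.get_ft_force())
manip.command_gripper(0.6); manip.movel(p+[0,0,.12],v=.15)
manip.move_pose([.35,-.35,.35],q)
print(manip.get_time())
im=manip.read_camera("top"); m=masks(im)
w=np.concatenate(comps(m["white"],(270,155,385,260),15)); print("tray",rect("top",w,.055))
for c in comps(m["dark"],(262,160,395,250),30): print("dark",cv2.boundingRect(c),rect("top",c,.155))
for c in comps(m["blue"],(400,140,520,260),30): print("blue",cv2.boundingRect(c),ray("top",c.reshape(-1,2).mean(0),.018)-G)
for c in comps(m["amber"],(280,165,378,250),12): print("amber",cv2.boundingRect(c))
a=im[150:260,260:510,::-1]; b=manip.read_camera("scene")[130:280,220:390,::-1]
cv2.imwrite("pics/e.png",np.hstack([cv2.resize(a,(500,220*1)),cv2.resize(b,(250,220))]) )
```

```text
True [-0.0002  0.0001 -0.0001] [-0.4965 -0.5048  4.5306]
30.125
tray ((0.5300378203392029, -0.01652819663286209), (0.19109755754470825, 0.17083269357681274), 89.69695281982422)
dark (273, 226, 24, 7) ((0.48486942052841187, 0.06483758240938187), (0.04318833723664284, 0.011228546500205994), 88.45166778564453)
dark (359, 222, 25, 10) ((0.48616790771484375, -0.09741099178791046), (0.045205939561128616, 0.016236562281847), 81.72904205322266)
dark (293, 200, 70, 10) ((0.528918445110321, -0.01693817973136902), (0.01396880578249693, 0.12978501617908478), 0.17932440340518951)
dark (273, 183, 23, 7) ((0.5657311677932739, 0.06392792612314224), (0.04158049821853638, 0.011347416788339615), 88.33558654785156)
dark (358, 180, 24, 11) ((0.562152087688446, -0.09705356508493423), (0.018790394067764282, 0.042889490723609924), 1.5127623081207275)
blue (474, 208, 17, 20) [[-0.0361 -0.0505  0.018 ]]
blue (445, 208, 21, 19) [[-0.0327  0.0054  0.018 ]]
amber (280, 226, 17, 9)
amber (293, 202, 23, 13)
amber (357, 201, 6, 6)
amber (280, 183, 17, 9)
amber (366, 177, 12, 13)
amber (373, 165, 5, 11)
```

View pics/e.png

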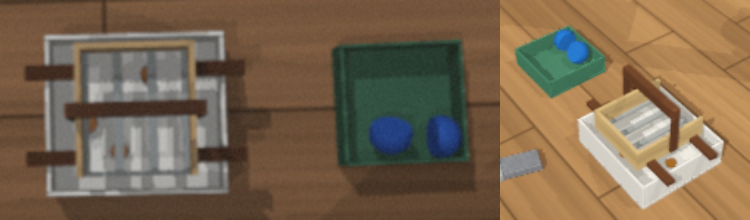

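The sieve is back where it started, and level: bar centre (0.5289, -0.0169), yaw 0.2°. Both blues lie inside the green dish at (390,135) and (444,136), and the ambers show under the bars in the tray.

```bash
python3 -c "
from station import manip
print(manip.job_done())"
```

```text
the job is handed in; nothing more can be done
None
```

I handed the job in at about 30 s of robot time: all three ambers are in the catch tray, both blues are in the green dish (one leaning on its wall), and the empty sieve is back level and centred on the tray.

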